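Load the tube mixer under its weighted hold-down arm

ROBOT

A 6-joint arm with a two-finger parallel gripper is mounted at the origin on the work surface. World frame = base frame: x ahead of the robot, y to its left, z up, the work surface at z = 0. Lengths are in m, angles in rad, forces in N, time in s.
With the tool pointing down it reaches from about 0.425 to 0.95 m from the base axis. Payload 3.5 kg.
Tool frame: the origin (TCP) lies on the centre line of the jaws, within the pads' length; the fingertips stand 14 mm ahead of it and the grasp point (between the pads) lies 5 mm behind it (ctrl.finger_overhang is the distance from the TCP to the fingertips, in m); z points along the fingers, y is the line along which they close (so a half turn about z gives the same grasp; the last joint's range is limited). The gripper opens to 85 mm and grips with 20 to 120 N. Pads are 22 mm wide; open, the fingers measure 114 mm over their backs; the gripper's body (76 mm by 85 mm) begins 54 mm behind the grasp point. The pads swing forward as they close: fully open they stand 13 mm farther back than shut.
Start: joints at [0.953, 0.286, 1.577, -0, 1.279, -0.15], TCP at [0.304, 0.602, 0.245] pointing down, gripper open.
Joint ranges: [-2.77, 2.77], [-0.9, 2.22], [0.21, 2.48], [-1.53, 4.67], [0.24, 2.81], [-2.84, 2.84]. Speed limits (rad/s): [2.79, 2.79, 3.14, 3.14, 3.14, 3.14].

INTERFACE

Orientations are given as a unit quaternion [x, y, z, w].
In Python, from plant import ctrl gives the robot as it stands.
- The arm moves only by the tool send_rows, never from a script. Its argument "moves" is text: rows parted by semicolons, each of 7 numbers parted by spaces: the turn, a rotation vector about the tool's x, y, z in units of 360 degrees (1.0 is 360 degrees), then the shift along the tool's x, y, z in units of 20 cm (1.0 is 20 cm), then the gripper's target within -1 to 1 (fully open at 1, half-way at 0, shut at -1). A call has 1 to 12 rows; each row is the pose to reach, as a shift and turn from the pose commanded when the call began, along the tool's axes at that moment, turning the shorter way round; what a row does not reach only later rows make up. A row lasts 1/8 s, in which the tool goes at most 62.5 mm and 10.7 degrees, less where a joint would pass 70% of its speed; a pose out of reach is approached as far as the arm can. A call with a number of a shift or a turn outside -1 to 1 is refused whole. A call with a gripper value outside its range is refused whole. The fingers move at their own pace and stop on an object; "newtons" is the grip in N (left out, the last holds). Time passes only in rows, so rows that repeat a pose let the fingers close. It gives the time, the measured TCP pose, the force, the opening and the grip force at its end, in the units of the state.
- ctrl.get_state(): the state, without advancing time (a new reading comes with each control period).
- ctrl.read_camera(name): name is "scene" or "top" or "wrist"; returns a dict with "image" (384x512x3 uint8, red, green, blue), "fovy" (degrees; the focal length in pixels is half the picture's height over the tangent of half this angle, whatever the lens; pixels are square), "cx", "cy" (the principal point, pixels), "extrinsics" (4x4, takes a point from camera to world coordinates). Camera axes: x right, y up, looking along -z (the intrinsics and any distortion apply to the point x, -y, -z); pixel columns grow to the right and rows downward; lengths in m; the calibration is good to about 2 mm. A picture is of the moment at which its call begins. There is no depth.
- ctrl.sign_off(): hands the job in; it is judged then, once.
The state is a dict: "time": time; "qpos": joint angles; "dq": joint speeds; "joint_efforts": joint torques, N m; "eef_pos": TCP position; "tcp_rot": TCP orientation; "contact_force": force on the tool from outside, world axes, zero at the start; "wrist_torque": the same for the moment, N m; "opening": opening from 0.0 (shut) to 1.0 (fully open); "finger_force": force on a finger pad.
Only numpy, scipy, OpenCV 4.12 (cv2) and the standard library are available. Lean on these libraries where they do the work, as an engineer would, in place of code of your own. Each camera call takes 0.05 s, during which the arm holds its last target. There are 200 camera calls.

TASK

Take the orange grip and lift the tube mixer's weighted hold-down arm past its balance point, gently and by feel, until it rests open by itself; the balance point and the open stop differ from time to time, so do not let it drop back or fling it, and do not force it against its rubber buffer. Then take the red-capped tube from the rack and seat it upright and fully down in the mixer's empty blue pocket, pressing only lightly. Leave the other tubes and the things on the bench where they are.

Things in the scene. Friction and masses are not known exactly. Their poses are not given: they have to be found in the camera images.
- mixer: Tube mixer, fixed: grey plate 130 x 310 x 12 mm with a block 60 (x) x 195 (y) x 70 mm high. Four pockets in a row: three, 40 mm apart, hold tubes (caps end at z = 115 mm); the last, 50 mm on at the +y end, in blue, is empty. Origin on the bench under the row, 60 mm from the empty pocket; y along the row to it, x across (the grip sticks out to -x). Yaw within 0.2 rad.
- pocket (a point): Centre of the mouth of the empty pocket, top of the blue block, 70 mm above the bench. Round hole 17.6 mm wide, 2 mm chamfer, 55 mm deep. A fully seated tube has its centre 5 mm below this point. The closed hold-down arm lies across the pocket 50 mm above it. Axes as the mixer's.
- holder_hinge (a point): Hinge axis of the hold-down arm, 127 mm above the bench, 180 mm from the pocket along the row; it runs along the mixer's x. A 0.8 kg steel disc, 48 mm wide, 95 mm from the hinge, sits on a rod clamped to the hub 0.05 to 1.1 rad above the arm (differs each time). It swings with the arm, holds it down before the balance point and open after it.
- hold_arm (a joint): Arm angle (rad): 0 closed (level), grows as the grip rises, pi/2 upright. Bar 12 x 14 x 195 mm. The grip first needs 2.5 to 6 N; this fades to 0 at the balance point (0.65 to 1.55 rad), then reverses to 1 to 3 N. Stop 0.2 to 0.5 rad past balance (0.95 to 2.0 rad). Damped: released past balance it sinks onto the stop in 1 to 4 s. Faults: falling back over 1 rad/s, opening over 2 rad/s.
- grip: Orange sleeve at the arm's free end, to be pinched from above: round bar 18 mm in diameter, 50 mm long along the mixer's x, turning freely on its pin so it can be held while the arm swings. Origin at its centre, 195 mm from the hinge axis and 38 mm to the mixer's -x side of the arm's middle; 127 mm above the bench when closed. Its y and z axes turn with the sleeve.
- buffer_rest (a point): Face of the black rubber buffer (unsqueezed; a fixed point of the mixer), beyond the hinge, that stops the weight's rod 65 mm from the hinge; springy, 4000 N/m. The arm resting open loads it with 3 to 8 N; over 30 N (7.5 mm) is forcing it, that is about 8 N pushed at the grip beyond the weight's own.
- red_tube_center (a point): Centre (half-way up) of the red-capped tube in the rack; z along it, up. 100 mm long, 16 mm in diameter, foot tapered; the cap, 18 mm in diameter, is the top 22 mm (28 to 50 mm above this point). 18 to 35 g. In the rack its foot is 5 mm above the bench. It may be in any of the rack's three places. Pressing it on the mixer with over 25 N is forcing.
- violet_tube_center (a point): Centre of the violet-capped tube in the rack, same shape; to be left alone.
- blue_tube_center (a point): Centre of the blue-capped tube in the rack, same shape; to be left alone.
- rack: White tube rack, fixed: 50 x 180 x 50 mm, three holes 20 mm wide and 45 mm deep in a row along its y axis, 60 mm apart, the middle one at the origin (underside centre).
- reagent_bottle: Pale yellow bottle, 56 mm wide, 150 mm high; leave alone. Origin at the underside centre.
- dropper: Small white dropper bottle, 28 mm wide, 65 mm high; leave alone. Origin at the underside centre.
- beaker: Glass beaker, 68 mm wide, 85 mm high; leave alone. Origin at the underside centre.

How it is judged:
By the outcome, as a careful person would: the job done as asked, in the order asked, and still so for the second after the job is handed in, with the robot touching nothing.
It also fails if it takes over 72 s, if anything falls off the work surface, if the arm or the gripper's body presses on something with over 40 N, if the wrist force passes 120 N, or if a joint passes its speed limit or range.

## Working session

There is one attempt and no reset: what is moved stays moved. The work goes in short steps, Python scripts to look and compute and a tool call to move; the robot and the scene stay as the last step left them, time stands still between calls to the robot, and variables do not carry over. Pictures are saved under pics/ and viewed, at most 13 in all, crops included, and the job is handed in when it is done.

Besides the shell and the picture viewer there is one more tool, called after "Call:" as name(argument=value, ...) on one line, values as JSON. send_rows: Moves the arm, as the interface text tells. Its arguments: {"type":"object","properties":{"moves":{"type":"string"},"newtons":{"type":"number"}},"required":["moves"]}

```bash
mkdir -p pics; ls
python3 - <<'E'
from plant import ctrl
import cv2,numpy as np
s=ctrl.get_state(); print(s)
ims=[]
for n in("scene","top"):
    c=ctrl.read_camera(n); cv2.imwrite(f"pics/{n}0.png",c["image"][:,:,::-1]); print(n,c["fovy"],c["cx"],c["cy"],c["extrinsics"].round(4).tolist(),[k for k in c])
    np.savez(f"pics/{n}0.npz",**{k:v for k,v in c.items()})
E
```

```text
pics
{'time': 0.0, 'qpos': array([ 9.52991428e-01,  2.87199294e-01,  1.57817554e+00, -2.59713124e-05,
        1.27856625e+00, -1.50023257e-01]), 'dq': array([-0.00038164,  0.00228329,  0.00013495,  0.00034817, -0.00137822,
       -0.00015535]), 'joint_efforts': array([ 1.59209012e-03, -4.05981767e+01, -2.92629826e+01, -1.51340095e-05,
        5.63539623e-03, -1.03642074e-05]), 'eef_pos': array([0.30399408, 0.60198046, 0.24392549]), 'tcp_rot': array([ 2.31760337e-01,  9.72772207e-01, -1.09339460e-03, -4.28279233e-04]), 'contact_force': array([ 0.1856176 , -0.15995886,  0.40933079]), 'wrist_torque': array([-0.00886879,  0.01121328, -0.04462573]), 'finger_force': 0.0, 'opening': 1.0036936764379134}
scene 54.65527253423739 251.526977458018 193.39989683356134 [[-0.8604, -0.3936, 0.3238, 0.8611], [0.5095, -0.648, 0.5662, 0.4939], [-0.0131, 0.6521, 0.758, 0.7179], [0.0, 0.0, 0.0, 1.0]] ['image', 'fovy', 'cx', 'cy', 'extrinsics']
top 53.74002851241749 252.60956932129088 189.19193687703654 [[0.0046, 0.9896, -0.1436, 0.4683], [-0.9999, 0.007, 0.0156, 0.0306], [0.0165, 0.1435, 0.9895, 1.115], [0.0, 0.0, 0.0, 1.0]] ['image', 'fovy', 'cx', 'cy', 'extrinsics']
```

View pics/scene0.png

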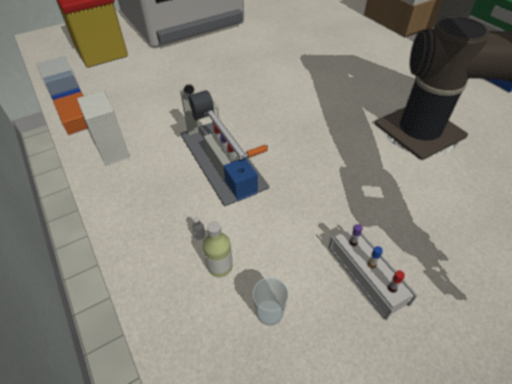

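View pics/top0.png

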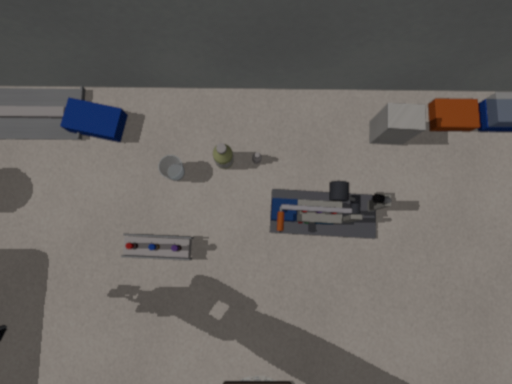

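The scene view shows the orange grip at about (257,151), the blue block at (240,178), and the rack caps: violet (357,230), blue (377,252), red (399,276). In the top view the grip is at about (281,217), the blue block at (284,210) and the red cap at (129,245).

```bash
cat > h.py <<'E'
import numpy as np,cv2
from scipy.spatial.transform import Rotation as R
def ray(c,u,v):
    f=192/np.tan(np.radians(c["fovy"])/2); E=np.array(c["extrinsics"])
    d=E[:3,:3]@np.array([(u-c["cx"])/f,-(v-c["cy"])/f,-1]); return E[:3,3],d/np.linalg.norm(d)
def onz(c,uv,z):
    o,d=ray(c,*uv); return o+d*(z-o[2])/d[2]
def tri(rs):
    A=0;b=0
    for o,d in rs: P=np.eye(3)-np.outer(d,d);A=A+P;b=b+P@o
    x=np.linalg.solve(A,b); return x,[np.linalg.norm((np.eye(3)-np.outer(d,d))@(x-o)) for o,d in rs]
HS=dict(orange=((5,150,80),(16,255,255)),red=((172,140,60),(4,255,255)),violet=((122,90,40),(155,255,255)),blue=((105,150,40),(121,255,255)))
def blobs(c,col,amin=8,roi=None):
    h=cv2.cvtColor(c["image"],cv2.COLOR_RGB2HSV); lo,hi=HS[col]
    m=cv2.inRange(h,lo,hi) if lo[0]<hi[0] else cv2.inRange(h,lo,(180,255,255))|cv2.inRange(h,(0,)+lo[1:],hi)
    if roi: k=np.zeros_like(m);x0,y0,x1,y1=roi;k[y0:y1,x0:x1]=1;m=m*k
    out=[]
    for q in cv2.findContours(m,cv2.RETR_EXTERNAL,cv2.CHAIN_APPROX_NONE)[0]:
        M=cv2.moments(q)
        if M["m00"]>=amin: out.append((round(M["m10"]/M["m00"],1),round(M["m01"]/M["m00"],1),M["m00"],[tuple(p) for p in cv2.boxPoints(cv2.minAreaRect(q)).round(0).astype(int).tolist()]))
    return out
E
python3 - <<'E'
from h import *
S=np.load("pics/scene0.npz");T=np.load("pics/top0.npz")
for n,c in(("S",S),("T",T)):
    for k in HS:
        print(n,k,[b for b in blobs(c,k)])
E
```

```text
S orange [(257.1, 150.5, 79.5, [(247, 151), (266, 145), (267, 150), (249, 156)]), (70.4, 113.2, 721.0, [(54, 100), (80, 92), (91, 127), (64, 135)])]
S red [(398.5, 276.5, 72.5, [(393, 281), (397, 270), (405, 273), (400, 284)]), (229.2, 148.0, 11.0, [(226, 145), (228, 144), (232, 150), (229, 151)]), (216.0, 129.6, 10.5, [(213, 127), (215, 125), (218, 132), (216, 133)]), (79.5, 4.1, 364.0, [(58, 0), (113, 0), (113, 12), (58, 12)])]
S violet [(357.1, 229.6, 47.5, [(353, 234), (355, 224), (361, 226), (359, 236)]), (222.5, 138.7, 8.0, [(221, 135), (223, 135), (224, 141), (222, 141)])]
S blue [(376.8, 251.9, 55.5, [(371, 255), (376, 246), (382, 249), (377, 258)]), (241.2, 177.8, 806.5, [(221, 168), (246, 155), (262, 187), (237, 200)]), (65.1, 93.1, 47.0, [(52, 96), (78, 88), (78, 90), (53, 98)]), (503.7, 83.9, 97.0, [(489, 88), (490, 78), (512, 81), (511, 90)])]
T orange [(279.9, 221.0, 83.0, [(276, 230), (278, 212), (283, 212), (282, 230)]), (455.2, 112.5, 1229.0, [(429, 99), (479, 99), (479, 127), (429, 127)])]
T red [(129.0, 245.3, 18.5, [(126, 243), (132, 243), (132, 247), (126, 247)])]
T violet [(174.7, 247.3, 18.0, [(172, 245), (178, 245), (178, 249), (172, 249)])]
T blue [(151.9, 246.4, 17.5, [(149, 248), (149, 244), (155, 244), (155, 248)]), (290.1, 215.4, 87.0, [(285, 211), (295, 211), (295, 220), (285, 220)]), (279.2, 205.2, 147.0, [(272, 199), (296, 199), (296, 219), (272, 219)]), (488.3, 119.8, 226.5, [(480, 130), (480, 100), (511, 100), (511, 130)]), (93.6, 119.2, 1804.5, [(60, 128), (68, 96), (127, 111), (119, 142)])]
```

```bash
python3 - <<'E'
from h import *
S=np.load("pics/scene0.npz");T=np.load("pics/top0.npz")
for n,a,b,z in(("grip",(257.1,150.5),(279.9,221),.127),("red",(398.5,276.5),(129,245.3),.094),("blue",(376.8,251.9),(151.9,246.4),.094),("violet",(357.1,229.6),(174.7,247.3),.094)):
    print(n,tri([ray(S,*a),ray(T,*b)]),onz(S,a,z),onz(T,b,z))
# plate corners top (z .012)
for p in[(272,190),(270,234),(376,237),(377,194)]: print("plate",onz(T,p,.012))
for p in[(229,203),(269,185)]: print("plateS",onz(S,p,.012))
for p in[(223,155),(214,159),(250,150),(170,165),(257,157)]: print("obs",onz(T,p,.05))
E
python3 - <<'E'
import sys; sys.path.insert(0,'.')
from h import *
for n,(x0,y0,x1,y1) in dict(scene=(150,70,290,210),).items():
    i=cv2.imread(f"pics/{n}0.png")[y0:y1,x0:x1]
    t=cv2.imread("pics/top0.png")[165:255,255:400]
    cv2.imwrite("pics/crop1.png",np.hstack([cv2.resize(i,(420,420)),cv2.resize(cv2.resize(t,None,fx=2.6,fy=2.6),(377,420))]))
E
```

```text
grip (array([ 0.52869017, -0.05685002,  0.12398545]), [np.float64(0.00010792563450956798), np.float64(0.00010792563450959812)]) [ 0.53045713 -0.05412808  0.127     ] [ 0.52841972 -0.0565194   0.127     ]
red (array([0.46385409, 0.34243307, 0.09114303]), [np.float64(3.579015800957218e-05), np.float64(3.579015800952792e-05)]) [0.46569262 0.34309939 0.094     ] [0.46384366 0.34159169 0.094     ]
blue (array([0.46112786, 0.28187783, 0.09081806]), [np.float64(0.00012664166861677556), np.float64(0.00012664166861667725)]) [0.46305857 0.28303705 0.094     ] [0.46123456 0.28100041 0.094     ]
violet (array([0.45884744, 0.22147064, 0.0909837 ]), [np.float64(0.0003910770077627789), np.float64(0.00039107700776284807)]) [0.46047846 0.22303354 0.094     ] [0.45914603 0.22062258 0.094     ]
plate [ 0.62637716 -0.04389891  0.012     ]
plate [ 0.49769305 -0.03775548  0.012     ]
plate [ 0.49059933 -0.34585678  0.012     ]
plate [ 0.61661557 -0.35416116  0.012     ]
plateS [ 0.62268324 -0.03532707  0.012     ]
plateS [ 0.50701427 -0.03454471  0.012     ]
obs [0.72156782 0.09936282 0.05      ]
obs [0.70960019 0.12496287 0.05      ]
obs [0.73699192 0.02184363 0.05      ]
obs [0.69103112 0.25010556 0.05      ]
obs [0.71651467 0.00159359 0.05      ]
```

View pics/crop1.png

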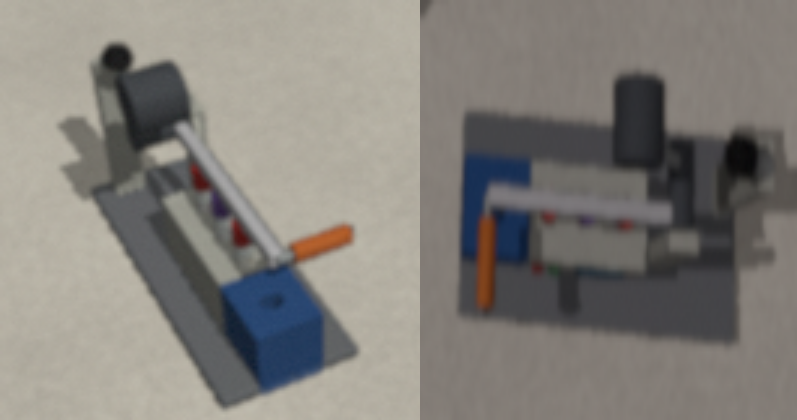

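```bash
cat >> h.py <<'E'
def Rt(yaw):  # tool down, tool y along (−sin yaw, cos yaw)
    y=np.array([-np.sin(yaw),np.cos(yaw),0]);z=np.array([0,0,-1.]);return R.from_matrix(np.c_[np.cross(y,z),y,z])
def rel(p,yaw=None,frm=None):
    from plant import ctrl
    s=ctrl.get_state();q=R.from_quat(s["tcp_rot"]);p0=s["eef_pos"] if frm is None else np.array(frm)
    t=(q.inv()*Rt(yaw)).as_rotvec()/(2*np.pi) if yaw is not None else np.zeros(3)
    return t.round(4),(q.inv().apply(np.array(p)-p0)/.2).round(4)
def st():
    from plant import ctrl
    s=ctrl.get_state();print("t",s["time"],"p",s["eef_pos"].round(4),"F",s["contact_force"].round(2),"M",s["wrist_torque"].round(2),"op",round(s["opening"],3),"ff",round(s["finger_force"],1),"ry",R.from_quat(s["tcp_rot"]).as_matrix()[:,1:].round(3).tolist(),"q",s["qpos"].round(2))
E
python3 - <<'E'
from h import *
S=np.load("pics/scene0.npz");T=np.load("pics/top0.npz")
for c in (S,T):
  m=cv2.inRange(cv2.cvtColor(c["image"],cv2.COLOR_RGB2HSV),*HS["orange"]);m[:,:200]=0;m[:140]=0;m[235:]=0;m[:,300:]=0
  v,u=np.nonzero(m);P=np.array([onz(c,(a,b),.127) for a,b in zip(u,v)])[:,:2];d=np.linalg.svd(P-P.mean(0))[2][0];print(P.mean(0),d,np.arctan2(d[1],d[0]))
print(rel([.528,-.057,.25],-.027))
E
```

```text
[ 0.53053135 -0.05430908] [ 0.99986335 -0.01653125] -0.016531998658648177
[ 0.52847239 -0.05645975] [-0.99678223  0.08015724] 3.061349328009929
(array([-0.0003, -0.0001, -0.0702]), array([-2.4854, -2.4361, -0.0252]))
```

Call:
send_rows(moves="0 0 0 -0.9 -0.9 0 1;0 0 0 -0.9 -0.9 0 1;0 0 0 -0.9 -0.9 0 1;0 0 0 -0.9 -0.9 0 1")

```text
time: 0.6
eef_pos: [0.3824, 0.363, 0.2448]
tcp_rot: [0.231, 0.973, -0.0, -0.0]
contact_force: [0.9, 0.4, -0.3]
opening: 0.997
finger_force: 0.0
```

Call:
send_rows(moves="0 0 0 -0.9 -0.9 0 1;0 0 0 -0.9 -0.9 0 1;0 0 0 -0.9 -0.9 0 1;0 0 0 -0.9 -0.9 0 1")

```text
time: 1.1
eef_pos: [0.4605, 0.1256, 0.2451]
tcp_rot: [0.232, 0.973, 0.0, 0.0]
contact_force: [0.8, 0.8, 0.3]
opening: 1.001
finger_force: 0.0
```

Call:
send_rows(moves="0 0 -0.07 -0.685 -0.636 0 0.3;0 0 -0.07 -0.685 -0.636 0 0.3;0 0 -0.07 -0.685 -0.636 0 0.3;0 0 -0.07 -0.685 -0.636 0 0.3;0 0 -0.07 -0.685 -0.636 0 0.3;0 0 -0.07 -0.685 -0.636 0 0.3")

```text
time: 1.85
eef_pos: [0.5249, -0.0464, 0.245]
tcp_rot: [0.013, 1.0, 0.0, -0.0]
contact_force: [-0.3, 0.6, 0.9]
opening: 0.653
finger_force: 0.0
```

Run:
```python
from h import *
from plant import ctrl
st()
c=ctrl.read_camera("wrist");cv2.imwrite("pics/w1.png",c["image"][:,:,::-1]);np.savez("pics/w1.npz",**c)
print(c["fovy"],c["extrinsics"].round(3).tolist())
m=cv2.inRange(cv2.cvtColor(c["image"],cv2.COLOR_RGB2HSV),*HS["orange"])
v,u=np.nonzero(m);P=np.array([onz(c,(a,b),.127) for a,b in zip(u,v)])[:,:2];d=np.linalg.svd(P-P.mean(0))[2][0];print(P.mean(0),d,P.min(0),P.max(0))
for b in blobs(c,"orange")+blobs(c,"blue",100): print(b)
```

```text
t 1.85 p [ 0.5249 -0.0464  0.245 ] F [-0.29  0.56  0.88] M [0.02 0.04 0.04] op 0.653 ff 0.0 ry [[0.027, -0.001], [1.0, 0.001], [0.001, -1.0]] q [-0.28 -0.04  1.94  0.    1.25 -1.83]
67.98382341892311 [[0.025, -0.964, -0.265, 0.458], [1.0, 0.025, 0.006, -0.045], [0.0, -0.265, 0.964, 0.373], [0.0, 0.0, 0.0, 1.0]]
[ 0.53143033 -0.05552483] [ 0.99799989 -0.06321572] [ 0.50668232 -0.06443558] [ 0.55757796 -0.04652315]
(246.7, 198.9, 906.0, [(238, 172), (256, 172), (256, 226), (238, 226)])
(259.3, 215.2, 481.0, [(247, 240), (252, 179), (268, 180), (263, 241)])
(219.4, 203.6, 1428.0, [(202, 179), (238, 178), (240, 228), (204, 229)])
```

View pics/w1.png

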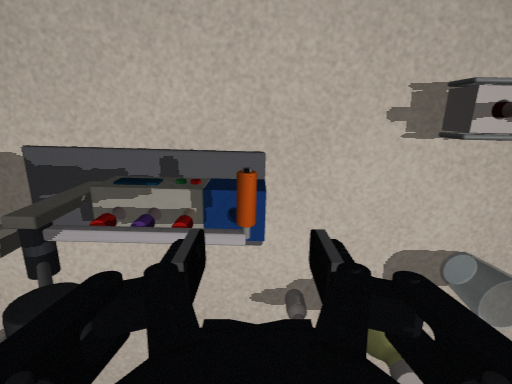

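The wrist view shows the grip, upright in the image, at (247,199). The blue block is left of and below it, and the lowered bar runs along row ~240. The path down between the fingers is clear.

Call:
send_rows(moves="0 0 0.003 -0.02 -0.045 0.2 0.1;0 0 0.003 -0.02 -0.045 0.4 0;0 0 0.003 -0.02 -0.045 0.55 0;0 0 0.003 -0.02 -0.045 0.615 0;0 0 0.003 -0.02 -0.045 0.615 0;0 0 0.003 -0.02 -0.045 0.615 0", newtons=30)

```text
time: 2.65
eef_pos: [0.5302, -0.0569, 0.124]
tcp_rot: [0.023, 1.0, -0.0, 0.001]
contact_force: [-0.3, -0.9, 0.7]
opening: 0.502
finger_force: 0.0
```

Run:
```python
from h import *
from plant import ctrl
st()
c=ctrl.read_camera("wrist");cv2.imwrite("pics/w2.png",c["image"][:,:,::-1])
```

```text
t 2.65 p [ 0.5302 -0.0569  0.124 ] F [-0.29 -0.92  0.75] M [-0.03  0.02  0.02] op 0.502 ff 0.0 ry [[0.046, 0.003], [0.999, -0.001], [-0.001, -1.0]] q [-0.3   0.11  2.02  0.    1.01 -1.82]
```

View pics/w2.png

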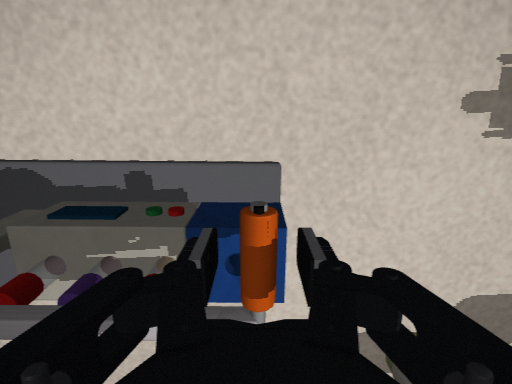

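The grip at column 258 sits midway between the fingers (217 and 298), and the plate edge is level, so the yaw is right. I'm closing the gripper.

Call:
send_rows(moves="0 0 0 0 0 0 -0.8;0 0 0 0 0 0 -0.8;0 0 0 0 0 0 -0.8;0 0 0 0 0 0 -0.8", newtons=30)

```text
time: 3.2
eef_pos: [0.5298, -0.0564, 0.1234]
tcp_rot: [0.024, 1.0, 0.001, 0.001]
contact_force: [-0.8, 4.3, 5.6]
opening: 0.197
finger_force: 29.4
```

```bash
python3 -c "
from h import *
st()"
```

```text
t 3.2 p [ 0.5298 -0.0564  0.1234] F [-0.79  4.31  5.58] M [ 0.82  0.02 -0.03] op 0.197 ff 29.4 ry [[0.047, 0.002], [0.999, 0.001], [0.001, -1.0]] q [-0.3   0.11  2.02  0.    1.01 -1.82]
```

Call:
send_rows(moves="0 0 0 0 -0.001 -0.049 -0.8;0 0 0 0 -0.005 -0.097 -0.8;0 0 0 0 -0.011 -0.146 -0.8;0 0 0 0 -0.019 -0.194 -0.8;0 0 0 0 -0.019 -0.194 -0.8")

```text
time: 3.82
eef_pos: [0.5296, -0.0601, 0.1611]
tcp_rot: [0.024, 1.0, 0.001, 0.001]
contact_force: [3.2, 6.3, -1.5]
opening: 0.202
finger_force: 29.7
```

```bash
cat >> h.py <<'E'
def arc(th):
    s=(-.975*(np.cos(th)*0+1-np.cos(th)),-.975*np.sin(th)); return s
def tang(y0=-.0564,z0=.1234):
    from plant import ctrl
    s=ctrl.get_state();p=s["eef_pos"];r=.195
    th=np.arctan2(p[2]-z0,p[1]-y0+r);rad=np.hypot(p[2]-z0,p[1]-y0+r)
    F=s["contact_force"];print("th",th.round(3),"rad",rad.round(4),"Ftan on tool",(-F[1]*np.sin(th)+F[2]*np.cos(th)).round(2),"Frad",(F[1]*np.cos(th)+F[2]*np.sin(th)).round(2))
def rows(th0,ths):
    print("; ".join("%.2f: %.3f %.3f"%(t,arc(t)[0]-arc(th0)[0],arc(t)[1]-arc(th0)[1]) for t in ths))
E
python3 -c "
from h import *
st();tang();rows(.2,np.arange(.25,.71,.05));rows(.6,np.arange(.65,1.3,.05));rows(.7,np.arange(.75,.95,.05))"
```

```text
t 3.825 p [ 0.5296 -0.0601  0.1611] F [ 3.19  6.32 -1.53] M [ 0.8  -0.55 -0.02] op 0.202 ff 29.7 ry [[0.047, 0.002], [0.999, 0.001], [0.002, -1.0]] q [-0.3   0.06  2.    0.    1.08 -1.83]
th 0.195 rad 0.195 Ftan on tool -2.73 Frad 5.9
0.25: -0.011 -0.048; 0.30: -0.024 -0.094; 0.35: -0.040 -0.141; 0.40: -0.058 -0.186; 0.45: -0.078 -0.230; 0.50: -0.100 -0.274; 0.55: -0.124 -0.316; 0.60: -0.151 -0.357; 0.65: -0.179 -0.396; 0.70: -0.210 -0.434
0.65: -0.029 -0.040; 0.70: -0.059 -0.078; 0.75: -0.091 -0.114; 0.80: -0.125 -0.149; 0.85: -0.161 -0.182; 0.90: -0.199 -0.213; 0.95: -0.238 -0.243; 1.00: -0.278 -0.270; 1.05: -0.320 -0.295; 1.10: -0.362 -0.318; 1.15: -0.406 -0.339; 1.20: -0.451 -0.358; 1.25: -0.497 -0.375
0.75: -0.032 -0.036; 0.80: -0.066 -0.071; 0.85: -0.102 -0.104; 0.90: -0.140 -0.136
```

Call:
send_rows(moves="0 0 0 0 -0.008 -0.048 -0.8;0 0 0 0 -0.021 -0.094 -0.8;0 0 0 0 -0.037 -0.141 -0.8;0 0 0 0 -0.055 -0.186 -0.8;0 0 0 0 -0.075 -0.23 -0.8;0 0 0 0 -0.097 -0.274 -0.8;0 0 0 0 -0.121 -0.316 -0.8;0 0 0 0 -0.148 -0.357 -0.8;0 0 0 0 -0.148 -0.357 -0.8;0 0 0 0 -0.148 -0.357 -0.8")

```text
time: 5.08
eef_pos: [0.528, -0.0897, 0.2325]
tcp_rot: [0.024, 1.0, 0.001, 0.001]
contact_force: [2.2, 4.8, 2.2]
opening: 0.195
finger_force: 30.0
```

```bash
python3 -c "
from h import *
st();tang()"
```

```text
t 5.075 p [ 0.528  -0.0897  0.2325] F [2.23 4.77 2.21] M [ 0.78 -0.34 -0.05] op 0.195 ff 30.0 ry [[0.047, 0.002], [0.999, 0.001], [0.001, -1.0]] q [-0.36 -0.01  1.93  0.    1.22 -1.88]
th 0.593 rad 0.1951 Ftan on tool -0.84 Frad 5.19
```

Call:
send_rows(moves="0 0 0 0 -0.029 -0.04 -0.8;0 0 0 0 -0.059 -0.078 -0.8;0 0 0 0 -0.091 -0.114 -0.8;0 0 0 0 -0.091 -0.114 -0.8;0 0 0 0 -0.091 -0.114 -0.8")

```text
time: 5.7
eef_pos: [0.527, -0.1078, 0.2554]
tcp_rot: [0.023, 1.0, 0.001, 0.001]
contact_force: [1.0, 5.0, 4.8]
opening: 0.2
finger_force: 30.2
```

```bash
python3 -c "
from h import *
from plant import ctrl
st();tang()
c=ctrl.read_camera('scene');cv2.imwrite('pics/s1.png',cv2.resize(c['image'][60:220,140:300,::-1],(600,600)));tang()
c=ctrl.read_camera('top');tang()
rows(.75,np.arange(.8,1.4,.05))"
```

```text
t 5.7 p [ 0.527  -0.1078  0.2554] F [0.96 4.98 4.76] M [ 0.88 -0.19 -0.1 ] op 0.2 ff 30.2 ry [[0.047, 0.001], [0.999, 0.001], [0.001, -1.0]] q [-0.39 -0.03  1.9   0.    1.26 -1.92]
th 0.744 rad 0.1951 Ftan on tool 0.13 Frad 6.88
th 0.743 rad 0.1951 Ftan on tool -0.15 Frad 6.46
th 0.743 rad 0.1951 Ftan on tool -0.41 Frad 6.61
0.80: -0.034 -0.035; 0.85: -0.070 -0.068; 0.90: -0.107 -0.099; 0.95: -0.146 -0.128; 1.00: -0.187 -0.156; 1.05: -0.228 -0.181; 1.10: -0.271 -0.204; 1.15: -0.315 -0.225; 1.20: -0.360 -0.244; 1.25: -0.406 -0.261; 1.30: -0.453 -0.275; 1.35: -0.500 -0.287
```

View pics/s1.png

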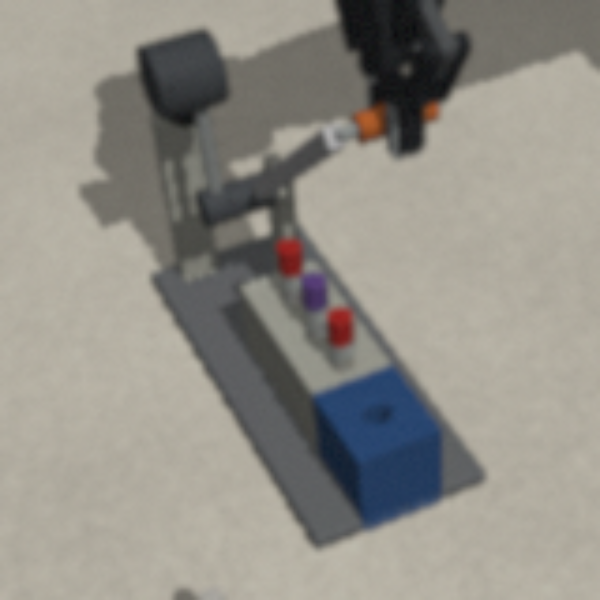

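The disc's rod at (205,150) is now near upright, so the arm is close to balance. I'm going on a little.

Call:
send_rows(moves="0 0 0 0 -0.032 -0.037 -0.8;0 0 0 0 -0.067 -0.072 -0.8;0 0 0 0 -0.104 -0.103 -0.8;0 0 0 0 -0.104 -0.103 -0.8;0 0 0 0 -0.104 -0.103 -0.8")

```text
time: 6.42
eef_pos: [0.5258, -0.1296, 0.2759]
tcp_rot: [0.024, 1.0, -0.0, 0.0]
contact_force: [2.2, 1.5, 2.3]
opening: 0.196
finger_force: 30.1
```

```bash
python3 -c "
from h import *
from plant import ctrl
tang()
for i in range(3): ctrl.read_camera('top');tang()
rows(.9,np.arange(.95,1.3,.05))"
```

```text
th 0.897 rad 0.1952 Ftan on tool 0.29 Frad 2.74
th 0.896 rad 0.1952 Ftan on tool 0.48 Frad 2.67
th 0.896 rad 0.1952 Ftan on tool 1.15 Frad 2.12
th 0.895 rad 0.1952 Ftan on tool 0.08 Frad 1.04
0.95: -0.039 -0.029; 1.00: -0.079 -0.057; 1.05: -0.121 -0.082; 1.10: -0.164 -0.105; 1.15: -0.208 -0.126; 1.20: -0.253 -0.145; 1.25: -0.299 -0.162; 1.30: -0.345 -0.176
```

Call:
send_rows(moves="0 0 0 0 -0.02 -0.015 -0.8;0 0 0 0 -0.039 -0.029 -0.8;0 0 0 0 -0.059 -0.043 -0.8;0 0 0 0 -0.059 -0.043 -0.8")

```text
time: 7.08
eef_pos: [0.5252, -0.1417, 0.2849]
tcp_rot: [0.024, 1.0, -0.0, 0.0]
contact_force: [2.1, 0.6, 1.9]
opening: 0.19
finger_force: 30.0
```

```bash
python3 -c "
from h import *
from plant import ctrl
tang()
for i in range(5): ctrl.read_camera('top');tang()
"
```

```text
th 0.974 rad 0.1952 Ftan on tool 0.56 Frad 1.93
th 0.973 rad 0.1952 Ftan on tool 0.66 Frad 1.66
th 0.972 rad 0.1952 Ftan on tool 1.11 Frad 1.02
th 0.971 rad 0.1952 Ftan on tool 0.69 Frad 1.25
th 0.971 rad 0.1952 Ftan on tool 0.89 Frad 1.49
th 0.97 rad 0.1952 Ftan on tool 1.72 Frad 2.12
```

The tool now feels a steady forward pull of about 0.9 N, against −2.7 N at the start, so the arm is about 0.19 rad past balance (about 0.78). I'm releasing it here and lifting clear.

Call:
send_rows(moves="0 0 0 0 0 0 0.8;0 0 0 0 0 0 0.8;0 0 0 0 0 0 0.8;0 0 0 0 0 -0.06 0.8;0 0 0 0 0 -0.2 0.8;0 0 0 0 0 -0.4 0.8;0 0 0 0 0 -0.4 0.8")

```text
time: 8.2
eef_pos: [0.5266, -0.1417, 0.3701]
tcp_rot: [0.023, 1.0, -0.002, 0.004]
contact_force: [-0.6, -0.4, -0.2]
opening: 0.901
finger_force: 0.0
```

```bash
python3 -c "
from h import *
from plant import ctrl
st()
S=ctrl.read_camera('scene');T=ctrl.read_camera('top')
for c in(S,T): print(blobs(c,'orange',5))
"
```

```text
t 8.2 p [ 0.5266 -0.1417  0.3701] F [-0.58 -0.42 -0.2 ] M [-0.03 -0.03  0.03] op 0.901 ff 0.0 ry [[0.047, 0.008], [0.999, -0.004], [-0.004, -1.0]] q [-0.45 -0.08  1.75 -0.    1.46 -1.97]
[(70.4, 113.2, 721.0, [(54, 100), (80, 92), (91, 127), (64, 135)]), (231.4, 55.7, 100.0, [(220, 56), (240, 50), (242, 56), (222, 62)])]
[(455.0, 112.8, 1277.0, [(429, 99), (479, 99), (479, 128), (429, 128)])]
```

Call:
send_rows(moves="0 0 0 0.15 0.3 0 0.6;0 0 0 0.15 0.6 0 0.3;0 0 0 0.15 0.8 0 0.3;0 0 0 0.15 0.8 0 0.3")

```text
time: 8.8
eef_pos: [0.5019, 0.0226, 0.3631]
tcp_rot: [0.021, 1.0, 0.0, -0.001]
contact_force: [0.4, 0.6, 0.7]
opening: 0.652
finger_force: 0.0
```

Call:
send_rows(moves="0 0 0 0.15 0.3 0 0.3;0 0 0 0.15 0.6 0 0.3;0 0 0 0.15 0.8 0 0.3;0 0 0 0.15 0.8 0 0.3")

```text
time: 9.3
eef_pos: [0.4799, 0.1826, 0.3632]
tcp_rot: [0.022, 1.0, -0.0, -0.001]
contact_force: [0.1, -1.0, -0.8]
opening: 0.65
finger_force: 0.0
```

Call:
send_rows(moves="0 0 0.03 0.13 0.2 0.1 0.3;0 0 0.06 0.13 0.4 0.2 0.3;0 0 0.09 0.13 0.6 0.4 0.3;0 0 0.12 0.13 0.8 0.6 0.3;0 0 0.15 0.13 0.8 0.6 0.3;0 0 0.18 0.13 0.8 0.6 0.3;0 0 0.21 0.13 0.8 0.6 0.3;0 0 0.24 0.13 0.8 0.6 0.3;0 0 0.25 0.13 0.8 0.6 0.3;0 0 0.25 0.13 0.8 0.6 0.3")

```text
time: 10.55
eef_pos: [0.4624, 0.3407, 0.2437]
tcp_rot: [0.724, 0.69, -0.001, 0.0]
contact_force: [-0.7, -0.1, 0.8]
opening: 0.65
finger_force: 0.0
```

```bash
python3 -c "
from h import *
from plant import ctrl
st()
S=ctrl.read_camera('scene');T=ctrl.read_camera('top');W=ctrl.read_camera('wrist')
b1=blobs(S,'orange',5);b2=blobs(T,'orange',5);print(b1,b2)
for k in('red','blue','violet'):
  for b in blobs(W,k,150): print(k,b[:3],onz(W,b[:2],.105)[:2].round(4),onz(W,b[:2],.094)[:2].round(4))
a=S['image'][20:212,130:322,::-1];cv2.imwrite('pics/w3.png',np.hstack([cv2.resize(a,(384,384)),cv2.resize(W['image'][:,:,::-1],(412,384))]))
np.savez('pics/w3.npz',**W)
"
```

```text
t 10.55 p [0.4624 0.3407 0.2437] F [-0.74 -0.11  0.82] M [0.01 0.   0.  ] op 0.65 ff 0.0 ry [[0.999, -0.001], [-0.048, -0.001], [-0.001, -1.0]] q [ 0.46  0.07  1.83 -0.    1.25  0.51]
[(70.4, 113.2, 720.0, [(54, 100), (80, 92), (91, 127), (64, 135)]), (231.0, 55.7, 107.0, [(220, 55), (240, 50), (242, 56), (222, 61)])] [(342.7, 219.0, 143.0, [(339, 208), (346, 208), (346, 230), (339, 230)]), (455.1, 112.7, 1262.0, [(429, 99), (479, 99), (479, 127), (429, 127)])]
red (259.9, 182.5, 270.0) [0.4653 0.3447] [0.4653 0.342 ]
blue (260.0, 237.7, 270.5) [0.4629 0.2869] [0.4628 0.2819]
violet (259.8, 287.1, 281.0) [0.4603 0.2294] [0.46  0.222]
```

View pics/w3.png

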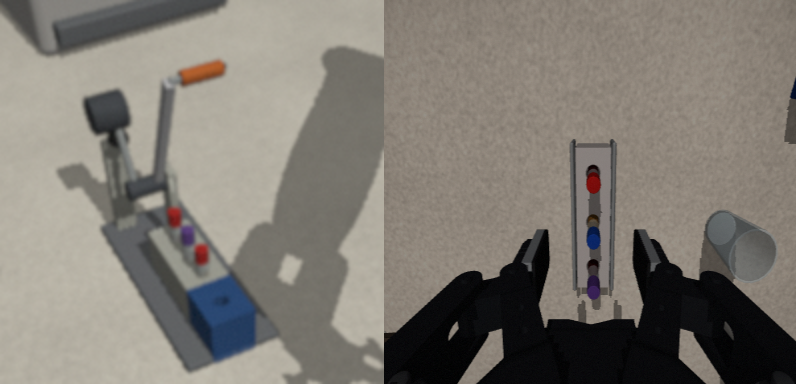

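The arm rests open with its orange grip steady, and the red tube is at the +y end of the rack, centred between the fingers. I'm descending onto the cap.

Call:
send_rows(moves="0 0 0 0.007 0.013 0.2 0.3;0 0 0 0.007 0.013 0.4 0.1;0 0 0 0.007 0.013 0.6 0;0 0 0 0.007 0.013 0.72 0;0 0 0 0.007 0.013 0.775 0;0 0 0 0.007 0.013 0.775 0;0 0 0 0.007 0.013 0.775 0")

```text
time: 11.58
eef_pos: [0.4654, 0.3442, 0.091]
tcp_rot: [0.723, 0.69, 0.001, 0.0]
contact_force: [0.9, -0.3, -0.1]
opening: 0.502
finger_force: 0.0
```

```bash
python3 -c "
from h import *
from plant import ctrl
st()
W=ctrl.read_camera('wrist')
for k in('red','blue'):
  for b in blobs(W,k,150): print(k,b,onz(W,b[:2],.105)[:2].round(4),onz(W,b[:2],.094)[:2].round(4))
cv2.imwrite('pics/w4.png',W['image'][:,:,::-1])
"
```

```text
t 11.575 p [0.4654 0.3442 0.091 ] F [ 0.87 -0.34 -0.07] M [ 0.02  0.02 -0.02] op 0.502 ff 0.0 ry [[0.999, 0.002], [-0.047, 0.001], [0.002, -1.0]] q [ 0.46  0.25  1.92 -0.    0.96  0.51]
red (256.2, 263.0, 1527.0, [(238, 236), (275, 236), (275, 288), (238, 288)]) [0.4655 0.3475] [0.4652 0.3413]
```

View pics/w4.png

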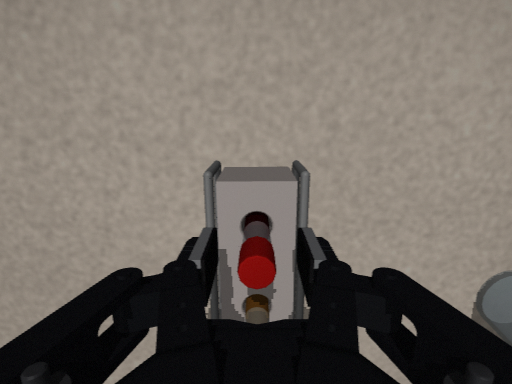

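The red cap at (257,263) is centred between the pads (217 and 299). I'm closing on it.

Call:
send_rows(moves="0 0 0 -0.004 0 0.006 -0.9;0 0 0 -0.004 0 0.006 -0.9;0 0 0 -0.004 0 0.006 -0.9;0 0 0 -0.004 0 0.006 -0.9;0 0 0 -0.004 0 0.006 -0.9", newtons=30)

```text
time: 12.25
eef_pos: [0.4649, 0.3432, 0.0891]
tcp_rot: [0.723, 0.69, 0.001, 0.0]
contact_force: [0.1, -0.4, 5.0]
opening: 0.194
finger_force: 29.6
```

Call:
send_rows(moves="0 0 0 0 0 -0.15 -0.9;0 0 0 0 0 -0.35 -0.9;0 0 0 0 0 -0.6 -0.9;0 0 0 0 0 -0.85 -0.9;0 0 0 0 0 -0.85 -0.9;0 0 0 0 0 -0.85 -0.9")

```text
time: 13.0
eef_pos: [0.4638, 0.3426, 0.2569]
tcp_rot: [0.723, 0.69, -0.001, -0.0]
contact_force: [0.4, 0.7, -1.7]
opening: 0.197
finger_force: 29.6
```

```bash
cat > pk.py <<'E'
from h import *
from plant import ctrl
# blue block top centre & hole from scene / top views
for n in("scene","top"):
    c=ctrl.read_camera(n);np.savez(f"pics/{n}5.npz",**c)
    h=cv2.cvtColor(c["image"],cv2.COLOR_RGB2HSV)
    for b in blobs(c,"blue",60): print(n,b[:3],b[3])
    # hole: dark pixels within the blue blob
    m=cv2.inRange(h,(100,100,0),(130,255,255)); roi=(215,150,270,205) if n=="scene" else (265,190,300,225)
    x0,y0,x1,y1=roi; print(h[y0:y1:1,x0:x1,2][ (8 if n=="scene" else 4):(36 if n=="scene" else 34):2, ::2])
E
python3 -c "
from h import *
st()"; python3 pk.py
```

```text
t 13.0 p [0.4638 0.3426 0.2569] F [ 0.41  0.69 -1.7 ] M [-0.02  0.04  0.02] op 0.197 ff 29.6 ry [[0.999, -0.002], [-0.047, -0.001], [-0.002, -1.0]] q [ 0.46  0.06  1.81 -0.    1.27  0.51]
scene (241.6, 177.5, 781.5) [(221, 167), (249, 156), (261, 188), (234, 199)]
[[ 67  79 136 153 151 152 144 120 122 135 150 147 135 128 118  98  71 102
  115 117 116 117 116 117 118 118 131 144]
 [ 69  67  98 147 151 151 149 150 147 141 131 123 115 112 113 111  91  74
  109 117 118 115 115 118 116 116 116 116]
 [ 69  71  67 117 149 151 144 133 120 115 111 108 111 111 112 111 109  78
   84 113 118 117 118 119 119 118 116 116]
 [ 69  70  68  77 122 128 115 112 110 114 111 111 110 110 111 111 112 106
   76  92 120 117 115 114 113 116 115 118]
 [ 67  68  69  68  81 112 110 112 111 110 114 113 115 113 110 112 112 111
   95  71 106 115 117 114 116 115 115 114]
 [ 79  66  68  70  62  90 113 112 113 112 113 109 100  93  92 110 112 112
  111  89  76 106 116 114 115 117 116 115]
 [ 96  69  68  69  59  59 101 113 112 113 111  95  91  81  73 108 113 113
  114 109  80  83 115 114 114 114 114 116]
 [ 98  90  65  7
[... 1451 characters left out ...]
 88  88  87  87  89 117]
 [139 139 136  83  87  88  89  88  82  63  66  85  87  88  88  87  95 116]
 [141 138 135  83  87  89  89  88  69  53  44  69  87  88  87  87 100 114]
 [137 138 132  82  89  89  89  87  71  57  50  68  87  87  87  88 102 113]
 [139 139 129  79  89  90  88  88  86  71  71  82  87  88  87  88 102 116]
 [138 139 129  81  89  88  88  90  88  87  88  88  87  88  88  89 104 118]
 [138 138 129  78  88  88  89  89  88  88  87  87  88  88  88  90 108 118]
 [138 138 129  74  81  83  86  85  87  86  85  86  86  87  88  90 109 118]
 [139 140 132  66  63  62  63  62  64  63  63  66  69  71  72  79  94 104]
 [139 139 129  79  78  76  77  75  75  75  75  74  74  71  69  68  66 101]]
```

Run:
```python
from h import *
C={n:np.load(f"pics/{n}5.npz") for n in("scene","top")}
uv={}
for n,(x0,y0,x1,y1),ref in(("scene",(233,165,248,175),112),("top",(279,200,291,216),88)):
    v=cv2.cvtColor(C[n]["image"],cv2.COLOR_RGB2HSV)[y0:y1,x0:x1,2].astype(float)
    w=np.clip(ref-5-v,0,None); w2=(w>3)*1.
    Y,X=np.mgrid[y0:y1,x0:x1]
    for W in(w,w2):
        p=((X*W).sum()/W.sum(),(Y*W).sum()/W.sum()); print(n,np.round(p,2),onz(C[n],p,.07).round(4),onz(C[n],p,.068).round(4))
    uv[n]=p
print(tri([ray(C[n],*uv[n]) for n in C]))
print(rel([.568,-.072,.257],-1.617))
```

```text
scene [240.92 169.97] [ 0.5681 -0.0682  0.07  ] [ 0.5672 -0.0699  0.068 ]
scene [240.54 169.92] [ 0.5688 -0.0688  0.07  ] [ 0.5679 -0.0705  0.068 ]
top [284.11 208.75] [ 0.5658 -0.0734  0.07  ] [ 0.566  -0.0736  0.068 ]
top [283.98 208.83] [ 0.5656 -0.0731  0.07  ] [ 0.5658 -0.0732  0.068 ]
(array([ 0.56619842, -0.07365781,  0.06433533]), [np.float64(7.712324260949055e-05), np.float64(7.712324260960953e-05)])
(array([-0.0006,  0.0004, -0.0001]), array([-2.0451,  0.6199, -0.0049]))
```

Call:
send_rows(moves="0 0 0 -0.25 0.1 0 -0.9;0 0 0 -0.5 0.25 0 -0.9;0 0 0 -0.75 0.3 0 -0.9;0 0 0 -0.8 0.3 0 -0.9")

```text
time: 13.6
eef_pos: [0.5165, 0.1777, 0.2561]
tcp_rot: [0.725, 0.689, -0.002, -0.001]
contact_force: [0.4, 0.2, 0.2]
opening: 0.197
finger_force: 29.6
```

Call:
send_rows(moves="0 0 0 -0.25 0.1 0 -0.9;0 0 0 -0.5 0.25 0 -0.9;0 0 0 -0.75 0.3 0 -0.9;0 0 0 -0.8 0.3 0 -0.9")

```text
time: 14.1
eef_pos: [0.5691, 0.016, 0.2567]
tcp_rot: [0.724, 0.689, -0.001, -0.001]
contact_force: [-0.9, 0.4, -0.5]
opening: 0.199
finger_force: 29.6
```

Call:
send_rows(moves="0 0 0 -0.2 0.02 0 -0.9;0 0 0 -0.35 0.02 0 -0.9;0 0 0 -0.44 0.02 0 -0.9;0 0 0 -0.443 0.022 0.15 -0.9;0 0 0 -0.443 0.022 0.25 -0.9;0 0 0 -0.443 0.022 0.3 -0.9;0 0 0 -0.443 0.022 0.3 -0.9;0 0 0 -0.443 0.022 0.3 -0.9")

```text
time: 15.1
eef_pos: [0.5702, -0.0709, 0.1994]
tcp_rot: [0.723, 0.691, 0.0, 0.001]
contact_force: [-0.3, 1.1, -0.1]
opening: 0.201
finger_force: 29.6
```

Run:
```python
from h import *
from plant import ctrl
st()
W=ctrl.read_camera('wrist');S=ctrl.read_camera('scene');np.savez('pics/w6.npz',**W);np.savez('pics/s6.npz',**S)
for k in('red','blue'):
  for b in blobs(W,k,200): print(k,b)
a=cv2.resize(S['image'][125:215,190:290,::-1],(360,324));cv2.imwrite('pics/w6.png',np.hstack([W['image'][:324,70:450,::-1],a]))
print(rel([.568,-.0715,.2],-1.617))
```

```text
t 15.1 p [ 0.5702 -0.0709  0.1994] F [-0.34  1.1  -0.1 ] M [0.01 0.02 0.01] op 0.201 ff 29.6 ry [[0.999, 0.002], [-0.046, -0.0], [0.002, -1.0]] q [-0.3   0.11  1.87  0.    1.16 -0.25]
red (256.9, 262.8, 1590.0, [(238, 236), (276, 236), (276, 289), (238, 289)])
blue (253.8, 181.8, 4241.5, [(222, 146), (287, 146), (287, 225), (222, 225)])
(array([ 0.0003,  0.0001, -0.0001]), array([-0.0025, -0.0109, -0.0021]))
```

View pics/w6.png

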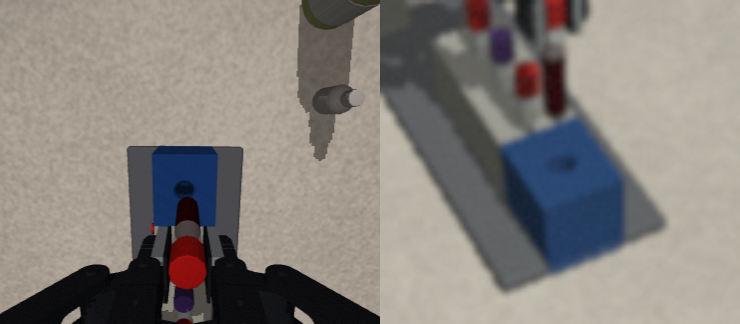

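The wrist view shows the hole at about (254,189), ahead of the tube foot, and the cap top disc at about (257,270). I'll turn both into positions.

Run:
```python
from h import *
W=np.load('pics/w6.npz')
g=cv2.cvtColor(W['image'],cv2.COLOR_RGB2HSV)
v=g[176:206,238:272,2]; print(v[::2,::2])
m=((v<np.median(v[:6])*.85)&(g[176:206,238:272,1]>60))[:22]
ys,xs=np.nonzero(m);print("dark bbox",xs.min()+238,xs.max()+238,ys.min()+176,ys.max()+176,"mean",xs.mean()+238,ys.mean()+176)
for p in[(254,187),(254,189),(xs.mean()+238,ys.mean()+176)]: print(p,onz(W,p,.07).round(4))
for p in[(257,270),(257,271)]: print("cap",onz(W,p,.2154).round(4))
print("block top front corners",onz(W,(222,146),.0),onz(W,(222,152),.07),onz(W,(287,152),.07))
```

```text
[[97 96 94 94 93 93 93 95 94 96 94 97 96 95 96 97 96]
 [97 98 96 95 95 93 94 93 95 93 97 95 96 95 94 95 96]
 [97 98 98 95 96 93 92 74 68 82 91 94 96 96 96 96 95]
 [96 98 96 98 97 62 49 52 53 53 55 61 95 94 96 94 95]
 [93 96 98 95 64 39 49 55 56 56 54 41 60 94 96 95 95]
 [93 97 94 76 44 31 31 34 36 36 32 34 45 75 95 94 94]
 [95 94 95 59 31 30 31 31 32 34 31 33 34 69 88 96 94]
 [95 94 92 61 32 30 33 31 32 33 33 32 34 72 89 94 93]
 [94 96 92 68 38 31 31 30 30 31 32 29 43 81 91 91 93]
 [94 96 96 78 59 54 60 62 48 63 63 60 58 91 95 94 94]
 [94 93 92 87 80 57 58 62 64 65 54 60 90 96 95 95 94]
 [95 93 93 93 87 86 65 20 19 22 26 24 21 96 97 97 95]
 [92 93 93 92 95 89 24 22 23 23 25 22 22 21 84 97 99]
 [93 91 93 93 93 57 20 22 23 23 22 22 21 19 27 95 96]
 [91 91 93 93 93 19 20 22 25 25 23 22 21 20 18 93 94]]
dark bbox 243 265 180 197 mean 253.72585669781932 189.17757009345794
(254, 187) [ 0.5679 -0.0692  0.07  ]
(254, 189) [ 0.5678 -0.0711  0.07  ]
(np.float64(253.72585669781932), np.float64(189.17757009345794)) [ 0.5675 -0.0713  0.07  ]
cap [ 0.5704 -0.0699  0.2154]
cap [ 0.5704 -0.0704  0.2154]
block top front corners [ 0.53221694 -0.03721185  0.        ] [ 0.54057156 -0.03531666  0.07      ] [ 0.59920877 -0.03796008  0.07      ]
```

Call:
send_rows(moves="0 0 0 -0.006 -0.012 0 -0.9;0 0 0 -0.006 -0.012 0.08 -0.9;0 0 0 -0.006 -0.012 0.16 -0.9;0 0 0 -0.006 -0.012 0.2 -0.9;0 0 0 -0.006 -0.012 0.22 -0.9;0 0 0 -0.006 -0.012 0.24 -0.9;0 0 0 -0.006 -0.012 0.26 -0.9;0 0 0 -0.006 -0.012 0.26 -0.9")

```text
time: 16.2
eef_pos: [0.567, -0.0721, 0.1462]
tcp_rot: [0.723, 0.69, -0.0, -0.0]
contact_force: [0.1, 0.6, -0.6]
opening: 0.197
finger_force: 29.6
```

Run:
```python
from h import *
from plant import ctrl
st()
W=ctrl.read_camera('wrist');S=ctrl.read_camera('scene')
a=cv2.resize(S['image'][125:215,190:290,::-1],(360,324));cv2.imwrite('pics/w7.png',np.hstack([W['image'][:324,70:450,::-1],a]))
```

```text
t 16.2 p [ 0.567  -0.0721  0.1462] F [ 0.07  0.64 -0.55] M [-0.03  0.01 -0.02] op 0.197 ff 29.6 ry [[0.999, -0.0], [-0.047, 0.0], [-0.0, -1.0]] q [-0.3   0.16  1.91  0.    1.06 -0.26]
```

View pics/w7.png

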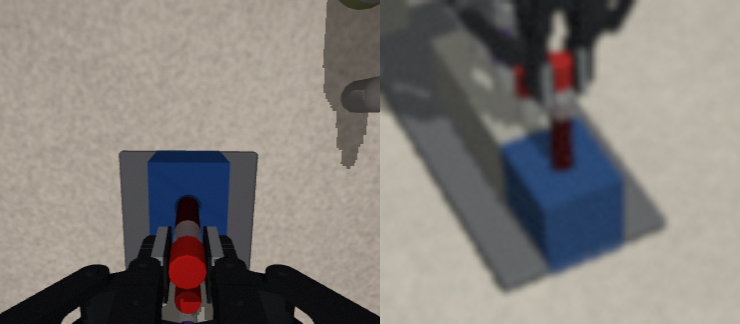

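The foot is inside the hole, with no contact force. I'm lowering further.

Call:
send_rows(moves="0 0 0 0 0 0.04 -0.9;0 0 0 0 0 0.08 -0.9;0 0 0 0 0 0.12 -0.9;0 0 0 0 0 0.16 -0.9;0 0 0 0 0 0.19 -0.9;0 0 0 0 0 0.205 -0.9;0 0 0 0 0 0.205 -0.9")

```text
time: 17.18
eef_pos: [0.567, -0.0721, 0.1051]
tcp_rot: [0.723, 0.69, -0.0, -0.0]
contact_force: [0.9, 0.1, 0.4]
opening: 0.2
finger_force: 29.6
```

Call:
send_rows(moves="0 0 0 0 0 0.01 -0.9;0 0 0 0 0 0.016 -0.9;0 0 0 0 0 0.016 -0.9")

```text
time: 17.55
eef_pos: [0.567, -0.0721, 0.1021]
tcp_rot: [0.723, 0.69, -0.0, -0.0]
contact_force: [-0.3, 0.0, -0.2]
opening: 0.198
finger_force: 29.6
```

```bash
python3 -c "
from h import *
st()"
```

```text
t 17.55 p [ 0.567  -0.0721  0.1021] F [-0.25  0.04 -0.18] M [ 0.03  0.08 -0.04] op 0.198 ff 29.6 ry [[0.999, -0.0], [-0.047, 0.0], [-0.0, -1.0]] q [-0.3   0.22  1.94 -0.    0.98 -0.26]
```

Call:
send_rows(moves="0 0 0 0 0 0.006 -0.9;0 0 0 0 0 0.01 -0.9;0 0 0 0 0 0.01 -0.9")

```text
time: 17.92
eef_pos: [0.567, -0.0721, 0.1]
tcp_rot: [0.723, 0.69, -0.0, -0.0]
contact_force: [-0.1, 0.9, -0.9]
opening: 0.198
finger_force: 29.6
```

Call:
send_rows(moves="0 0 0 0 0 0.005 -0.9;0 0 0 0 0 0.005 -0.9;0 0 0 0 0 0.005 -0.9")

```text
time: 18.3
eef_pos: [0.5672, -0.0721, 0.0992]
tcp_rot: [0.723, 0.69, 0.0, 0.0]
contact_force: [0.0, 0.2, 0.1]
opening: 0.201
finger_force: 29.6
```

Call:
send_rows(moves="0 0 0 0 0 0.004 -0.9;0 0 0 0 0 0.004 -0.9;0 0 0 0 0 0.004 -0.9")

```text
time: 18.68
eef_pos: [0.5675, -0.0723, 0.0991]
tcp_rot: [0.723, 0.69, 0.0, 0.0]
contact_force: [-0.9, 0.7, 4.8]
opening: 0.197
finger_force: 30.1
```

Call:
send_rows(moves="0 0 0 0 0 0.003 -0.9;0 0 0 0 0 0.003 -0.9;0 0 0 0 0 0.003 -0.9")

```text
time: 19.05
eef_pos: [0.5677, -0.0723, 0.0991]
tcp_rot: [0.723, 0.69, 0.0, 0.001]
contact_force: [-1.8, 0.5, 7.7]
opening: 0.201
finger_force: 30.3
```

The tube bottoms out exactly at the expected height with 7.7 N. I'm releasing and rising.

Call:
send_rows(moves="0 0 0 0 0 -0.003 0;0 0 0 0 0 -0.003 0;0 0 0 0 0 -0.003 0;0 0 0 0 0 -0.003 0;0 0 0 0 0 -0.003 0;0 0 0 0 0 -0.1 0;0 0 0 0 0 -0.3 0;0 0 0 0 0 -0.5 0")

```text
time: 20.05
eef_pos: [0.5672, -0.0721, 0.2002]
tcp_rot: [0.723, 0.69, 0.0, 0.0]
contact_force: [0.6, -0.3, -0.0]
opening: 0.5
finger_force: 0.0
```

Call:
send_rows(moves="0 0 0 0.3 0 -0.2 0;0 0 0 0.6 0 -0.2 0;0 0 0 0.9 0 -0.2 0;0 0 0 0.9 0 -0.2 0;0 0 0 0.9 0 -0.2 0")

```text
time: 20.68
eef_pos: [0.5756, 0.1078, 0.2387]
tcp_rot: [0.723, 0.691, 0.0, 0.001]
contact_force: [-0.9, -0.4, 0.0]
opening: 0.5
finger_force: 0.0
```

Run:
```python
from h import *
from plant import ctrl
st()
S=ctrl.read_camera('scene');T=ctrl.read_camera('top')
for c in(S,T): print([b[:3] for k in('orange','red') for b in blobs(c,k,8)])
s0=[b[:2] for b in blobs(S,'red',8)]
for b in s0: print(b,onz(S,b,.104).round(4))
a=cv2.resize(S['image'][20:215,130:325,::-1],(500,500));cv2.imwrite('pics/f.png',np.hstack([a,cv2.resize(S['image'][:,:,::-1],(300,225)).copy() if 0 else cv2.resize(T['image'][150:250,250:400,::-1],(300,500))]))
```

```text
t 20.675 p [0.5756 0.1078 0.2387] F [-0.85 -0.42  0.03] M [-0.02 -0.   -0.02] op 0.5 ff 0.0 ry [[0.999, 0.001], [-0.046, -0.001], [0.001, -1.0]] q [ 0.01  0.1   1.81 -0.    1.24  0.06]
[(70.4, 113.2, 720.0), (231.0, 55.7, 107.0), (239.4, 159.2, 37.0), (230.1, 146.6, 28.0), (216.8, 127.9, 32.5), (79.5, 4.1, 365.5)]
[(342.5, 219.0, 152.5), (455.0, 112.9, 1283.0), (334.0, 210.5, 22.0), (304.3, 208.6, 19.0), (285.6, 207.6, 21.5)]
(239.4, 159.2) [ 0.569  -0.0715  0.104 ]
(230.1, 146.6) [ 0.5667 -0.1219  0.104 ]
(216.8, 127.9) [ 0.562  -0.2025  0.104 ]
(79.5, 4.1) [ 0.6769 -1.1621  0.104 ]
```

View pics/f.png

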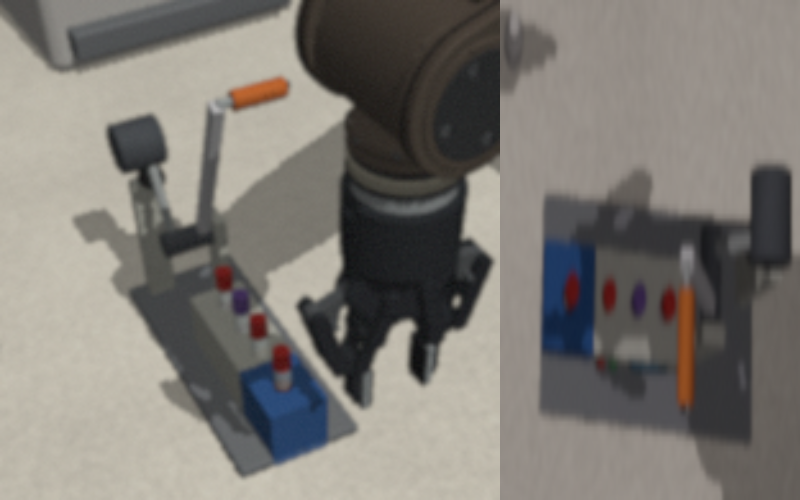

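The red tube stands upright in the blue pocket at cap height, level with its neighbours. The arm rests open (grip unchanged at 231,56) and the robot is touching nothing.

```bash
python3 -c "
from plant import ctrl
print(ctrl.sign_off())"
```

```text
the job is handed in; nothing more can be done
None
```

The hold-down arm rests open on its own, the red-capped tube is seated upright and fully down in the blue pocket (pressed with about 8 N), and the job was handed in at about 21 s of the 72 s; the sign-off gave no verdict.

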